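# Free the index pin of the rotary jig and hold it back

## Robot

A 6-joint arm with a two-finger parallel gripper is mounted at the origin on the work surface. World frame = base frame: x ahead of the robot, y to its left, z up, the work surface at z = 0. Lengths are in m, angles in rad, forces in N, time in s.
With the tool pointing down it reaches from about 0.325 to 1 m from the base axis. Payload 5.1 kg.
Tool frame: the origin (TCP) lies midway between the tips of the shut fingers; the grasp point (between the pads) lies 19 mm behind it; z points along the fingers, y is the line along which they close (so a half turn about z gives the same grasp; the last joint's range is limited). The gripper opens to 85 mm and grips with 20 to 120 N. Pads are 22 mm wide; open, the fingers measure 114 mm over their backs; the gripper's body (76 mm by 85 mm) begins 54 mm behind the grasp point. The pads swing forward as they close: fully open they stand 13 mm farther back than shut.
Start: joints at [1.117, 0.124, 1.65, -0, 1.367, -0.083], TCP at [0.236, 0.606, 0.206] pointing down, gripper open.
Joint ranges: [-2.61, 2.61], [-1.02, 2.33], [0.03, 2.71], [-1.35, 4.49], [0.32, 2.68], [-2.91, 2.91]. Speed limits (rad/s): [2.57, 2.57, 3.14, 3.14, 3.14, 3.14].

## Interface

Orientations are given as a unit quaternion [x, y, z, w].
In Python, from workcell import robot, viewer, order gives the robot as it stands. The module is installed in compiled form; this text tells all that it offers.
- The arm moves only by the tool carry_out, never from a script. Its argument "moves" is a list of rows, each a list of 3 entries, a list of its own where there are three numbers: the closure, from 0 (fully open) to 1 (shut), then the shift along the tool's x, y, z in mm, then the turn, a rotation vector about the tool's x, y, z in rad. In form: [[jaw, [x, y, z], [ax, ay, az]], ...]. A call has 1 to 20 rows; each row shifts and turns the commanded pose from where the row before left it, along the tool's axes as they then stand; what a row does not reach is not made up. A row lasts 1/10 s, in which the tool goes at most 50 mm and 8.59 degrees, less where a joint would pass 70% of its speed; a pose out of reach is approached as far as the arm can. A call with a gripper value outside its range is refused whole. The fingers move at their own pace and stop on an object; "force" is the grip in N (left out, the last holds). Time passes only in rows, so rows that do not move let the fingers close. It gives the time, the measured TCP pose, the force, the opening and the grip force at its end, in the units of the state.
- robot.get_state(): the state, without advancing time (a new reading comes with each control period).
- viewer.read_camera(name): name is "side" or "top" or "wrist"; returns the picture (384x512x3 uint8, red, green, blue); there is no depth.
- viewer.camera_params(name): a dict with "mtx" (3x3 intrinsics, pixels), "k1" (the pictures are not rectified: a ray, as slopes to the right and down, at radius r is drawn at 1 + k1 r^2 times it, then the intrinsics apply), "T" (4x4, takes a point from camera to world coordinates). Camera axes: x right, y up, looking along -z (the intrinsics and any distortion apply to the point x, -y, -z); pixel columns grow to the right and rows downward; lengths in m; the calibration is good to about 2 mm. A picture is of the moment at which its call begins: read the wrist's pose just before it. camera_params takes no time and is no camera call; for the wrist camera it gives the pose at the moment of the call.
- order.job_done(): hands the job in; it is judged then, once.
The state is a dict: "time_s": time; "q": joint angles; "qd": joint speeds; "tau": joint torques, N m; "tcp_pos": TCP position; "tcp_rot": TCP orientation; "ft_force": force on the tool from outside, world axes, zero at the start; "moment": the same for the moment, N m; "grip_width": finger opening in m; "gripper_force": force on a finger pad.
Only numpy, scipy, OpenCV 4.12 (cv2) and the standard library are available. Lean on these libraries where they do the work, as an engineer would, in place of code of your own. Each camera call takes 0.05 s, during which the arm holds its last target. There are 200 camera calls.

## Task

A roll of tan masking tape has been left over the red knob of the sprung index pin on the rotary jig: slide the roll up off it, lay it flat in the wooden tray and let go of it. Then pull the red knob straight up as far as it goes, so that the pin is clear of its hole in the blue wheel and I can turn the wheel, and finish still holding the knob fully up in the gripper without letting go. Leave the walnut block, the tin and the blue tape roll where they are.

Things in the scene. Friction and masses are not known exactly. Their poses are not given: they have to be found in the camera images.
- roll: Roll of tan masking tape on a cardboard core: ring of 56 mm outer diameter, 30 mm bore, 36 mm high, about 60 g. Origin: centre of its underside, on the ring's axis; z is the axis. At the start it lies flat on the jig's steel collar with the red knob inside its bore.
- indexer: Rotary index jig, fixed: plywood base 240 x 200 x 18 mm, blue 180 mm wheel with 12 holes (top at 34 mm), walnut blank and black clamp knob on it (up to 74 mm), aluminium bracket carrying the index pin (its collar tops out at 85 mm, the highest fixed part). Origin: centre of the base's underside, z up; the pin's upright axis is at x = -52 mm, y = 0; the bracket column at x = -105 mm.
- seat (a point): Centre of the top of the index pin's steel collar (40 mm diameter, top 85 mm above the table), on the pin's axis. The roll rests here at the start. z up.
- knob (a point): Red pull knob on the index pin: upright cylinder of 22 mm diameter, 20 mm high, smooth sides. The point is its middle, 20 mm above the seat when the pin is in its hole; it rises with the pin. With the pin down the knob's top is 30 mm above the seat, 6 mm below the roll's top. A 10 mm thick stem joins it to the collar.
- plunger (a joint): Travel of the index pin with its knob, straight up, in m: 0 = pin down in its hole (10 mm deep), 0.018 = fully back against its stop. A spring pushes it down with 8 N at 0, rising to 15 N at 0.018; it snaps back when let go. Arm and grip give a few mm under the spring, so the fingers must rise somewhat more than the travel.
- tray_in (a point): Centre of the inner floor of the open wooden tray (fixed; 170 x 170 mm outside, 30 mm high, walls and floor 8 mm thick, so 154 x 154 mm inside). Axes along its sides, z up.
- block: Walnut block 50 x 120 x 40 mm lying on the table, to be left alone. Origin: centre of its underside.
- tin: Round brass-coloured tin with a pale lid, 70 mm diameter, 55 mm high, standing on the table, to be left alone. Origin: centre of its underside.
- blue_roll: Roll of blue tape lying flat on the table, 90 mm outer diameter, 50 mm bore, 24 mm high, to be left alone. Origin: centre of its underside.
Not all that is in view belongs to the job. There is more than one size of the roll; the job needs the largest.

How it is judged:
By the outcome, as a careful person would: the job done as asked, in the order asked, and still so for the second after the job is handed in, while the arm keeps its last pose, push and grip.
It also fails if it takes over 51 s, if anything falls off the work surface, if the arm or the gripper's body presses on something with over 40 N, if the wrist force passes 120 N, or if a joint passes its speed limit or range.

## Working session

There is one attempt and no reset: what is moved stays moved. The work goes in short steps, Python scripts to look and compute and a tool call to move; the robot and the scene stay as the last step left them, time stands still between calls to the robot, and variables do not carry over. Pictures are saved under pics/ and viewed, at most 10 in all, crops included, and the job is handed in when it is done.

Besides the shell and the picture viewer there is one more tool, called after "Call:" in YAML: its name, and indented under it one key for each argument. carry_out: Moves the arm, as the interface text tells. Its arguments: {"type":"object","properties":{"moves":{"type":"array","items":{"type":"array"}},"force":{"type":"number"}},"required":["moves"]}

```bash
mkdir -p pics; cat > h.py <<'E'
import numpy as np, cv2
from workcell import robot, viewer, order
from scipy.spatial.transform import Rotation as R
def pix(cam,p,P=None):
    c=P or viewer.camera_params(cam);T=np.array(c['T']);q=np.linalg.inv(T)@np.r_[p,1]
    s=np.array([q[0]/-q[2],-q[1]/-q[2]]);s=s*(1+c['k1']*(s@s));M=np.array(c['mtx'])
    return (M@np.r_[s,1])[:2]
def ray(cam,uv,P=None):
    c=P or viewer.camera_params(cam);T=np.array(c['T']);M=np.array(c['mtx'])
    d=(np.linalg.inv(M)@np.r_[uv,1])[:2];s=d.copy()
    for _ in range(20): s=d/(1+c['k1']*(s@s))
    return T[:3,3],T[:3,:3]@np.array([s[0],-s[1],-1])
def at(cam,uv,z,P=None):
    o,d=ray(cam,uv,P);return o+d*(z-o[2])/d[2]
def shot(cam,name,crop=None,f=1):
    im=viewer.read_camera(cam)[:,:,::-1]
    if crop: x0,y0,x1,y1=crop;im=im[y0:y1,x0:x1]
    im=cv2.resize(np.ascontiguousarray(im),None,fx=f,fy=f,interpolation=cv2.INTER_CUBIC);cv2.imwrite('pics/'+name,im)
E
python3 - <<'E'
from h import *
s=robot.get_state();print(s['time_s'],s['tcp_pos'],s['tcp_rot'],R.from_quat(s['tcp_rot']).as_matrix().round(3),s['grip_width'])
a=[np.array(viewer.read_camera(c)) for c in('top','side')]
im=np.vstack(a)[:,:,::-1];cv2.imwrite('pics/a.png',cv2.resize(a[0][:,:,::-1].copy(),(800,600)));cv2.imwrite('pics/b.png',cv2.resize(a[1][:,:,::-1].copy(),(800,600)))
for c in('top','side'):print(viewer.camera_params(c))
E
```

```text
0.0 [0.23526999 0.60521808 0.2042548 ] [ 1.84325798e-01  9.82864644e-01 -1.01278917e-03 -2.56330842e-04] [[-0.932  0.362 -0.001]
 [ 0.362  0.932 -0.002]
 [ 0.    -0.002 -1.   ]] 0.08507826786938208
{'mtx': array([[385.27783153,   0.        , 259.83350252],
       [  0.        , 385.27783153, 194.26179728],
       [  0.        ,   0.        ,   1.        ]]), 'k1': 0.0011856491329506026, 'T': array([[-0.02244133,  0.99559462, -0.091037  ,  0.42212822],
       [-0.99973288, -0.02184427,  0.00754968,  0.00694393],
       [ 0.00552779,  0.09118211,  0.99581889,  1.3088705 ],
       [ 0.        ,  0.        ,  0.        ,  1.        ]])}
{'mtx': array([[381.72218361,   0.        , 267.42401059],
       [  0.        , 381.72218361, 194.16810081],
       [  0.        ,   0.        ,   1.        ]]), 'k1': -0.12216980291051831, 'T': array([[-0.87680738,  0.36646678, -0.31130517,  0.20388171],
       [-0.48059473, -0.68865359,  0.542941  ,  0.62620095],
       [-0.01541158,  0.6256663 ,  0.77993856,  0.96287535],
       [ 0.        ,  0.        ,  0.        ,  1.        ]])}
```

View pics/a.png

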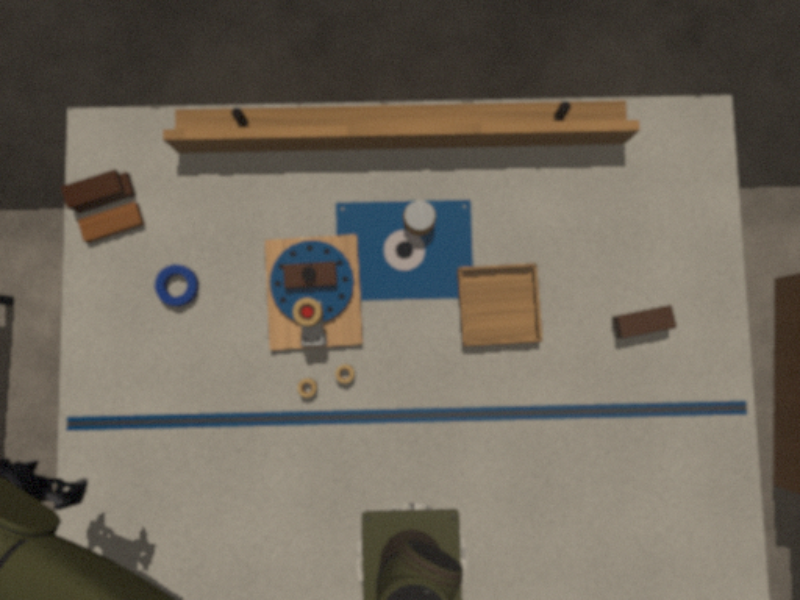

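View pics/b.png

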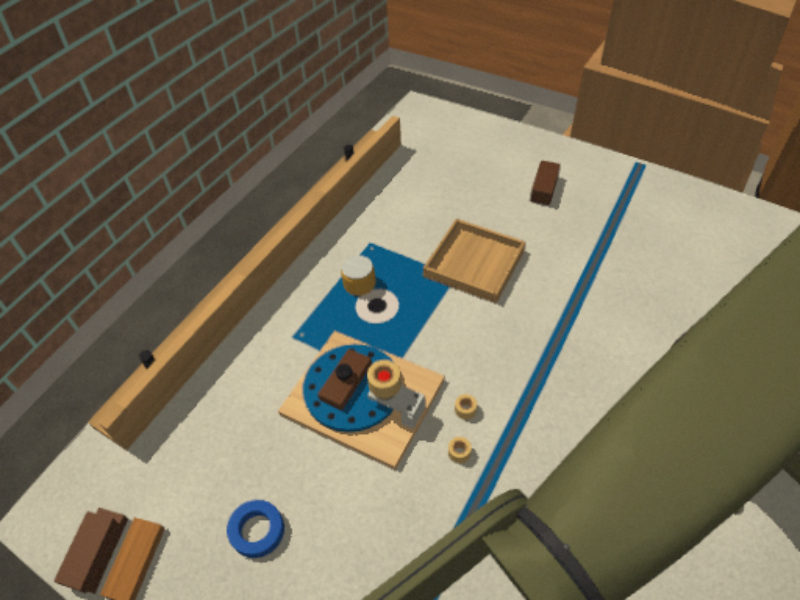

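```bash
python3 - <<'E'
from h import *
k=.64
print('roll top',at('top',[307*k,311*k],.121),'side',at('side',[384*k,371*k],.121))
for n,uv in dict(tl=(460,267),tr=(537,264),br=(540,344),bl=(462,347)).items(): print(n,at('top',np.array(uv)*k,.03))
for n,uv in dict(tl=(266,241),tr=(357,235),br=(362,346),bl=(271,351)).items(): print('jig',n,at('top',np.array(uv)*k,.018))
for n,uv in dict(a=(460,221),b=(525,241),c=(497,299),d=(425,271)).items(): print('side',n,at('side',np.array(uv)*k,.03 if n!='c' else .03))
a=np.array(viewer.read_camera('top'))[135:265,150:270];cv2.imwrite('pics/c.png',cv2.resize(a[:,:,::-1].copy(),None,fx=4.6,fy=4.6,interpolation=2))
E
```

```text
roll top [0.52019512 0.19396824 0.121     ] side [0.52032052 0.1930547  0.121     ]
tl [ 0.61521878 -0.12041281  0.03      ]
tr [ 0.61814675 -0.28610222  0.03      ]
br [ 0.44656594 -0.28521826  0.03      ]
bl [ 0.4439115  -0.11940873  0.03      ]
jig tl [0.68310031 0.29794723 0.018     ]
jig tr [0.69212045 0.10032508 0.018     ]
jig br [0.4510272  0.09325998 0.018     ]
jig bl [0.44471794 0.28759354 0.018     ]
side a [ 0.60684352 -0.27720106  0.03      ]
side b [ 0.45303916 -0.28746293  0.03      ]
side c [ 0.44076616 -0.10813846  0.03      ]
side d [ 0.60484189 -0.10660236  0.03      ]
```

View pics/c.png

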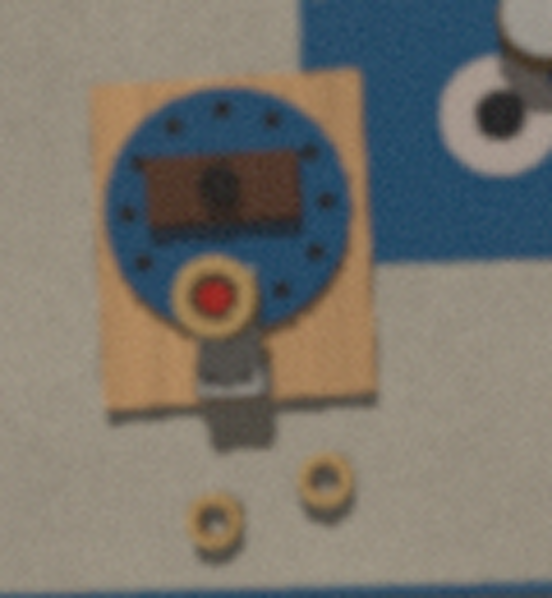

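Candidates at full-frame pixels: roll on the knob (196,199), and two small loose rings (197,248) and (221,239). The large one around the red knob is the roll. Moving above it.

Call:
carry_out:
  force: 40
  moves:
    - [0,[-29.6,-20,0],[0,0,0]]
    - [0,[-29.6,-20,0],[0,0,0]]
    - [0,[-29.6,-20,0],[0,0,0]]
    - [0,[-29.6,-20,0],[0,0,0]]
    - [0,[-29.6,-20,0],[0,0,0]]
    - [0,[-29.6,-20,0],[0,0,0]]
    - [0,[-29.6,-20,0],[0,0,0]]
    - [0,[-29.6,-20,0],[0,0,0]]
    - [0,[-29.6,-20,0],[0,0,0]]
    - [0,[-29.6,-20,0],[0,0,0]]
    - [0,[-29.6,-20,0],[0,0,0]]
    - [0,[-29.6,-20,0],[0,0,0]]
    - [0,[-29.6,-20,0],[0,0,0]]
    - [0,[-29.6,-20,0],[0,0,0]]
    - [0,[0,0,0],[0,0,-0.138]]
    - [0,[0,0,0],[0,0,-0.138]]
    - [0,[0,0,0],[0,0,-0.138]]
    - [0,[0,0,0],[0,0,0]]
    - [0,[0,0,0],[0,0,0]]

```text
time_s: 2.05
tcp_pos: [0.5202, 0.1946, 0.2053]
tcp_rot: [-0.02, 1.0, -0.0, -0.0]
ft_force: [-0.7, -0.1, 0.1]
grip_width: 0.0852
gripper_force: 0.0
```

```bash
cat > st.py <<'E'
from h import *
def st():
    s=robot.get_state();m=R.from_quat(s['tcp_rot']).as_matrix();p=np.array(s['tcp_pos'])
    print(s['time_s'],p.round(4),'w',round(s['grip_width'],4),'gf',round(s['gripper_force'],1),'f',np.round(s['ft_force'],1));print(m.round(3).tolist());return p,m
E
python3 - <<'E'
from st import *
st();P=viewer.camera_params('wrist');print(P['T'][:3,3],pix('wrist',[.52,.194,.121],P));shot('wrist','d.png',None,1.5)
E
```

```text
2.05 [0.5202 0.1946 0.2053] w 0.0852 gf 0.0 f [-0.7 -0.1  0.1]
[[-0.999, -0.04, -0.0], [-0.04, 0.999, -0.0], [0.0, -0.0, -1.0]]
[0.44816031 0.19340218 0.37422656] [255.41777164 187.4602915 ]
```

View pics/d.png

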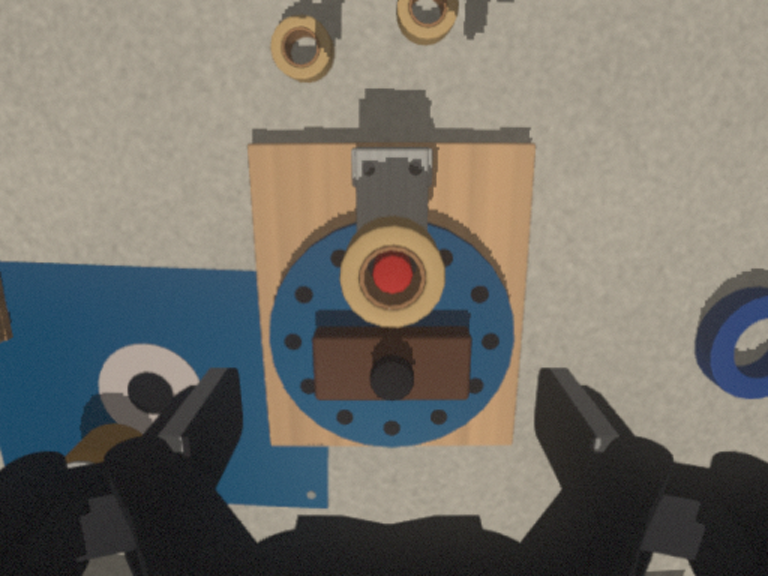

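```bash
python3 - <<'E'
from st import *
p,m=st();P=viewer.camera_params('wrist')
for uv,z in(((392.5,275),.121),((394,273.5),.115)):
  g=at('wrist',np.array(uv)/1.5,z,P);print(g, 'tool mm',m.T@(g-p)*1e3)
# midpoint of fingers as image check
print(pix('wrist',p+m@[0,0,-.013],P)*1.5, pix('wrist',p+m@[0,.0425,-.013],P)*1.5, pix('wrist',p+m@[0,-.0425,-.013],P)*1.5)
E
```

```text
2.1 [0.5202 0.1947 0.2053] w 0.0852 gf 0.0 f [-0.6  0.2 -0.4]
[[-0.999, -0.041, -0.0], [-0.041, 0.999, -0.0], [0.0, -0.0, -1.0]]
[0.51649656 0.19882707 0.121     ] tool mm [ 3.4848836   4.29669372 84.31114737]
[0.51725407 0.19971973 0.115     ] tool mm [ 2.68945995  5.15804423 90.31081704]
[382.58117779 360.08230699] [507.59084862 359.71294058] [257.6513902  359.81932731]
```

Call:
carry_out:
  force: 40
  moves:
    - [0,[2,3,15],[0,0,0]]
    - [0,[0,0,25],[0,0,0]]
    - [0,[0,0,25],[0,0,0]]
    - [0,[0,0,25],[0,0,0]]
    - [0,[0,0,20],[0,0,0]]
    - [0,[0,0,15],[0,0,0]]
    - [0,[0,0,0],[0,0,0]]
    - [0,[0,0,0],[0,0,0]]
    - [0.6,[0,0,0],[0,0,0]]
    - [0.6,[0,0,0],[0,0,0]]
    - [0.6,[0,0,0],[0,0,0]]
    - [0.6,[0,0,0],[0,0,0]]
    - [0.6,[0,0,0],[0,0,0]]
    - [0.6,[0,0,0],[0,0,0]]
    - [0.6,[0,0,0],[0,0,0]]

```text
time_s: 3.6
tcp_pos: [0.5196, 0.198, 0.0827]
tcp_rot: [-0.022, 1.0, 0.0, 0.002]
ft_force: [-1.0, 0.6, 5.5]
grip_width: 0.0539
gripper_force: 42.2
```

```bash
python3 - <<'E'
from st import *
st();shot('wrist','e.png',None,1.5)
E
```

```text
3.6 [0.5196 0.198  0.0827] w 0.0539 gf 42.2 f [-1.   0.6  5.5]
[[-0.999, -0.043, 0.003], [-0.043, 0.999, 0.001], [-0.003, 0.001, -1.0]]
```

View pics/e.png

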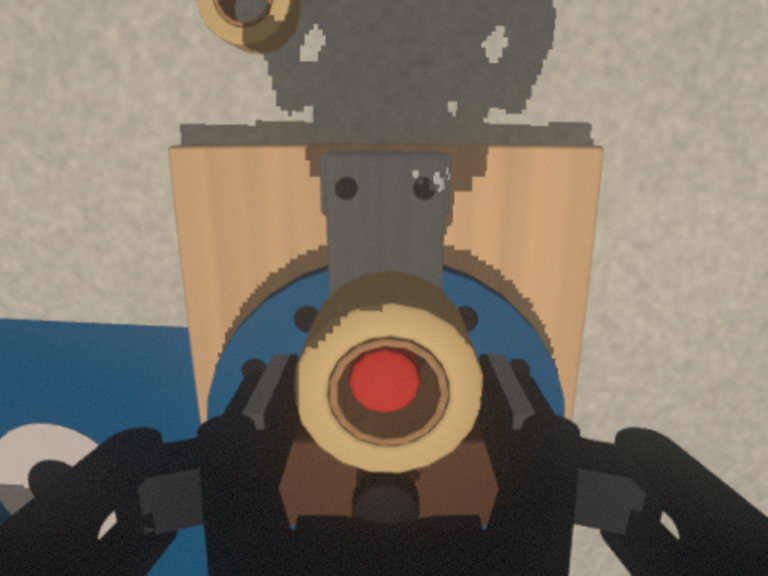

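Roll is held between the fingers, knob still inside the bore (385,381). Lifting straight up.

Call:
carry_out:
  moves:
    - [0.6,[0,0,-8],[0,0,0]]
    - [0.6,[0,0,-12],[0,0,0]]
    - [0.6,[0,0,-12],[0,0,0]]
    - [0.6,[0,0,-20],[0,0,0]]
    - [0.6,[0,0,-25],[0,0,0]]
    - [0.6,[0,0,-25],[0,0,0]]
    - [0.6,[0,0,-18],[0,0,0]]
    - [0.6,[0,0,0],[0,0,0]]
    - [0.6,[0,0,0],[0,0,0]]

```text
time_s: 4.55
tcp_pos: [0.5183, 0.1976, 0.2009]
tcp_rot: [-0.022, 1.0, 0.0, 0.0]
ft_force: [-0.7, 0.7, -0.8]
grip_width: 0.0541
gripper_force: 42.2
```

```bash
python3 - <<'E'
from st import *
p,m=st();t=np.array([.5300,-.2027,0]);print(m.T@(t-p)*1e3)
E
```

```text
4.55 [0.5183 0.1976 0.2009] w 0.0541 gf 42.2 f [-0.7  0.7 -0.8]
[[-0.999, -0.043, 0.001], [-0.043, 0.999, 0.0], [-0.001, 0.0, -1.0]]
[   5.71486279 -400.46530692  200.83091095]
```

Call:
carry_out:
  moves:
    - [0.6,[0,-15,0],[0,0,0]]
    - [0.6,[0,-25,0],[0,0,0]]
    - [0.6,[0,-30,0],[0,0,0]]
    - [0.6,[1,-35,0],[0,0,0]]
    - [0.6,[1,-35,0],[0,0,0]]
    - [0.6,[1,-35,0],[0,0,0]]
    - [0.6,[1,-35,0],[0,0,0]]
    - [0.6,[1,-35,0],[0,0,0]]
    - [0.6,[1,-35,0],[0,0,0]]
    - [0.6,[0,-35,0],[0,0,0]]
    - [0.6,[0,-30,0],[0,0,0]]
    - [0.6,[0,-30,0],[0,0,0]]
    - [0.6,[0,-15,0],[0,0,0]]
    - [0.6,[0,-10,0],[0,0,0]]
    - [0.6,[0,0,0],[0,0,0]]
    - [0.6,[0,0,25],[0,0,0]]
    - [0.6,[0,0,30],[0,0,0]]
    - [0.6,[0,0,30],[0,0,0]]
    - [0.6,[0,0,30],[0,0,0]]
    - [0.6,[0,0,0],[0,0,0]]

```text
time_s: 6.55
tcp_pos: [0.5259, -0.1992, 0.0803]
tcp_rot: [-0.022, 1.0, 0.003, -0.005]
ft_force: [-0.6, -0.2, -0.1]
grip_width: 0.054
gripper_force: 42.5
```

Call:
carry_out:
  moves:
    - [0.6,[0,0,30],[0,0,0]]
    - [0.6,[0,0,25],[0,0,0]]
    - [0.6,[0,0,12],[0,0,0]]
    - [0.6,[0,0,6],[0,0,0]]
    - [0.6,[0,0,2],[0,0,0]]
    - [0.6,[0,0,0],[0,0,0]]
    - [0.6,[0,0,0],[0,0,0]]

```text
time_s: 7.25
tcp_pos: [0.5305, -0.2028, 0.012]
tcp_rot: [-0.022, 1.0, -0.001, 0.001]
ft_force: [1.5, -0.3, -0.3]
grip_width: 0.0543
gripper_force: 42.5
```

```bash
python3 - <<'E'
from st import *
st();shot('wrist','f.png',None,1.3)
E
```

```text
7.25 [ 0.5305 -0.2028  0.012 ] w 0.0543 gf 42.5 f [ 1.5 -0.3 -0.3]
[[-0.999, -0.043, 0.002], [-0.043, 0.999, -0.001], [-0.002, -0.001, -1.0]]
```

View pics/f.png

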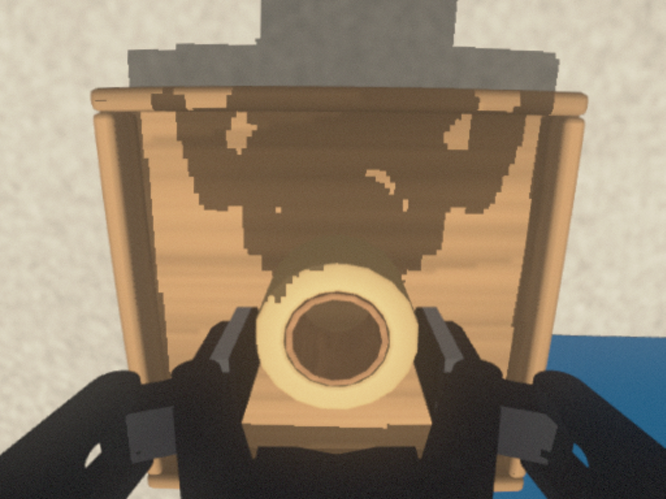

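Roll (338,335) is held well inside the tray, a few mm above the floor. Lower until it touches.

Call:
carry_out:
  moves:
    - [0.6,[0,0,2],[0,0,0]]
    - [0.6,[0,0,2],[0,0,0]]
    - [0.6,[0,0,2],[0,0,0]]
    - [0.6,[0,0,0],[0,0,0]]
    - [0.6,[0,0,0],[0,0,0]]

```text
time_s: 7.8
tcp_pos: [0.5297, -0.2025, 0.0057]
tcp_rot: [-0.022, 1.0, -0.0, -0.0]
ft_force: [-3.1, 1.2, 7.2]
grip_width: 0.0543
gripper_force: 43.1
```

Call:
carry_out:
  moves:
    - [0,[0,0,0],[0,0,0]]
    - [0,[0,0,0],[0,0,0]]
    - [0,[0,0,0],[0,0,0]]
    - [0,[0,0,0],[0,0,0]]
    - [0,[0,0,0],[0,0,0]]
    - [0,[0,0,-10],[0,0,0]]
    - [0,[0,0,-25],[0,0,0]]
    - [0,[0,0,-30],[0,0,0]]
    - [0,[0,0,-35],[0,0,0]]
    - [0,[0,0,-35],[0,0,0]]
    - [0,[0,0,-35],[0,0,0]]
    - [0,[0,0,-25],[0,0,0]]
    - [0,[0,0,0],[0,0,0]]

```text
time_s: 9.1
tcp_pos: [0.5321, -0.2035, 0.2058]
tcp_rot: [-0.022, 1.0, -0.002, 0.004]
ft_force: [0.2, -0.7, -0.1]
grip_width: 0.0854
gripper_force: 0.0
```

Call:
carry_out:
  moves:
    - [0.4,[0,15,0],[0,0,0]]
    - [0.4,[0,25,0],[0,0,0]]
    - [0.4,[0,30,0],[0,0,0]]
    - [0.4,[0,35,0],[0,0,0]]
    - [0.4,[0,35,0],[0,0,0]]
    - [0.4,[0,35,0],[0,0,0]]
    - [0.4,[0,35,0],[0,0,0]]
    - [0.4,[0,35,0],[0,0,0]]
    - [0.4,[0,35,0],[0,0,0]]
    - [0.4,[-2,35,0],[0,0,0]]
    - [0.4,[-2,30,0],[0,0,0]]
    - [0.4,[-2,30,0],[0,0,0]]
    - [0.4,[0,15,0],[0,0,0]]
    - [0.4,[0,12,0],[0,0,0]]
    - [0.4,[0,0,0],[0,0,0]]
    - [0.4,[0,0,0],[0,0,0]]
    - [0.4,[0,0,30],[0,0,0]]
    - [0.4,[0,0,20],[0,0,0]]
    - [0.4,[0,0,0],[0,0,0]]
    - [0.4,[0,0,0],[0,0,0]]

```text
time_s: 11.1
tcp_pos: [0.5182, 0.1987, 0.1497]
tcp_rot: [-0.021, 1.0, -0.0, -0.0]
ft_force: [0.4, 0.3, -1.0]
grip_width: 0.0512
gripper_force: 0.0
```

```bash
python3 - <<'E'
from st import *
p,m=st();P=viewer.camera_params('wrist');a=viewer.read_camera('wrist').copy();b=viewer.read_camera('top').copy()
cv2.imwrite('pics/g.png',cv2.resize(np.hstack([a[:,:,::-1],b[100:292,200:392,::-1].repeat(2,0).repeat(2,1)]),(800,343)))
h=a.astype(int);k=(h[...,0]>120)&(h[...,1]<70)&(h[...,2]<70);v,u=np.nonzero(k);print(len(u),u.min(),u.max(),v.min(),v.max())
c=[(u.min()+u.max())/2,(v.min()+v.max())/2]
g=at('wrist',c,.115,P);print(c,g,m.T@(g-p)*1e3)
h=b.astype(int);k=(h[...,0]>110)&(h[...,1]<70)&(h[...,2]<70);v,u=np.nonzero(k);print(len(u),u.mean(),v.mean());k[:,400:]=0;print(at('top',[u.mean(),v.mean()],.115))
E
```

```text
11.1 [0.5182 0.1987 0.1497] w 0.0512 gf 0.0 f [ 0.4  0.3 -1. ]
[[-0.999, -0.042, -0.0], [-0.042, 0.999, -0.0], [0.0, -0.0, -1.0]]
741 240 271 192 222
[np.float64(255.5), np.float64(207.0)] [0.51705287 0.19845929 0.115     ] [ 1.14696148 -0.17197616 34.66127643]
0 nan nan
[nan nan nan]<stdin>:7: RuntimeWarning: Mean of empty slice.
  ret = ret.dtype.type(ret / rcount)
```

View pics/g.png

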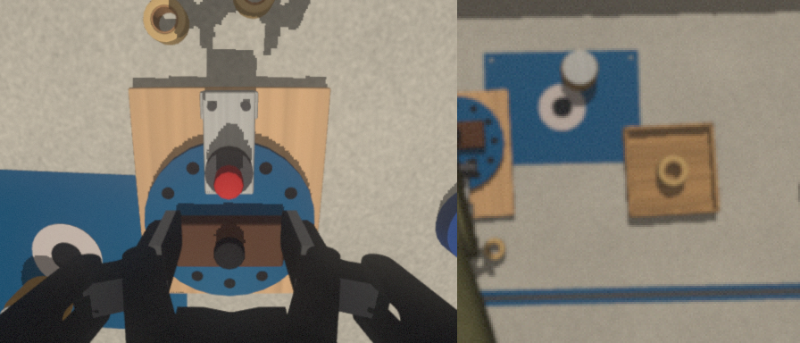

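Roll lies flat in the tray (671,171); the free knob (229,185) is centred between the fingers. Descend and grip it.

Call:
carry_out:
  force: 90
  moves:
    - [0.4,[1,0,15],[0,0,0]]
    - [0.4,[0,0,20],[0,0,0]]
    - [0.4,[0,0,15],[0,0,0]]
    - [0.4,[0,0,8],[0,0,0]]
    - [0.4,[0,0,4],[0,0,0]]
    - [0.4,[0,0,0],[0,0,0]]
    - [0.4,[0,0,0],[0,0,0]]
    - [1,[0,0,0],[0,0,0]]
    - [1,[0,0,0],[0,0,0]]
    - [1,[0,0,0],[0,0,0]]
    - [1,[0,0,0],[0,0,0]]
    - [1,[0,0,0],[0,0,0]]
    - [1,[0,0,0],[0,0,0]]
    - [1,[0,0,0],[0,0,0]]
    - [1,[0,0,0],[0,0,0]]

```text
time_s: 12.7
tcp_pos: [0.5184, 0.1998, 0.0892]
tcp_rot: [-0.022, 1.0, 0.0, 0.002]
ft_force: [-0.5, -1.5, 6.3]
grip_width: -0.0
gripper_force: 3.0
```

```bash
python3 - <<'E'
from st import *
st();shot('wrist','i.png',None,1.3)
E
```

```text
12.7 [0.5184 0.1998 0.0892] w -0.0 gf 3.0 f [-0.5 -1.5  6.3]
[[-0.999, -0.043, 0.003], [-0.043, 0.999, 0.001], [-0.003, 0.001, -1.0]]
```

View pics/i.png

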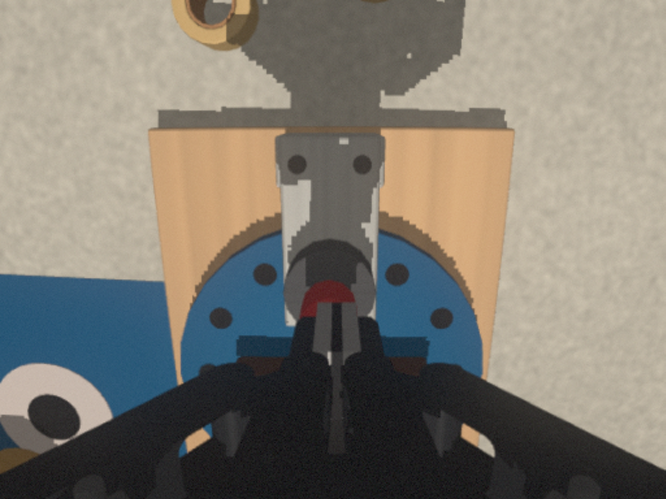

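```bash
python3 - <<'E'
from st import *
p,m=st();P=viewer.camera_params('wrist');print(P['T'][:3,3])
f=lambda q:(pix('wrist',q,P)*1.3).round(0)
for z in(.115,.105,.095):print('knob',z,f([.517,.1985,z]),'near',f([.506,.1985,z]))
for dz in(0,-10,-20,-30):print('tool axis',dz,f(p+m@[0,0,dz/1e3]),'pad robot side edge',f(p+m@[.011,0,dz/1e3]))
a=viewer.read_camera('side');u=pix('side',[.517,.1985,.105]);print(u);x,y=int(u[0]),int(u[1]);b=a[y-45:y+45,x-60:x+60,::-1]
w=cv2.imread('pics/i.png')[220:420,230:450]
cv2.imwrite('pics/j.png',np.hstack([cv2.resize(b.copy(),(500,375),interpolation=2),cv2.resize(w,(300,375),interpolation=2)]))
E
```

```text
12.75 [0.5184 0.1998 0.0892] w -0.0002 gf 3.0 f [-0.6 -0.8  5.8]
[[-0.999, -0.043, 0.003], [-0.043, 0.999, 0.001], [-0.003, 0.0, -1.0]]
[0.44582144 0.19821637 0.25794457]
knob 0.115 [328. 324.] near [329. 295.]
knob 0.105 [328. 312.] near [329. 285.]
knob 0.095 [329. 301.] near [330. 276.]
tool axis 0 [332. 299.] pad robot side edge [332. 274.]
tool axis -10 [332. 309.] pad robot side edge [332. 283.]
tool axis -20 [331. 320.] pad robot side edge [331. 293.]
tool axis -30 [331. 332.] pad robot side edge [331. 304.]
[246.15901556 242.76568578]
```

View pics/j.png

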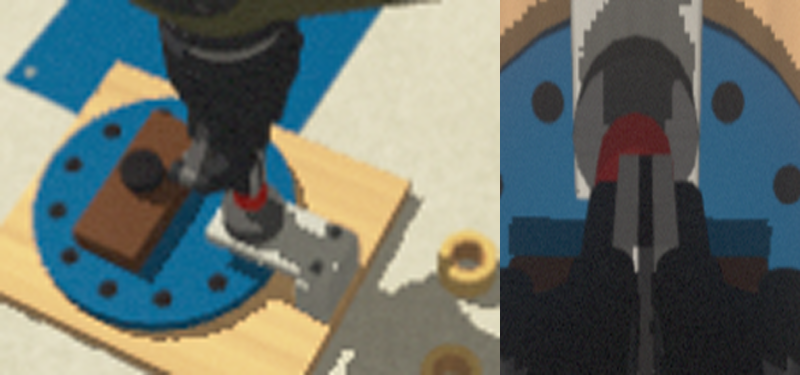

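The shut fingers came together on top of the red knob rather than around it (crop: pads at (640,155) over the red). Probe by raising shut, to find where contact ends.

Call:
carry_out:
  moves:
    - [1,[0,0,-1],[0,0,0]]
    - [1,[0,0,0],[0,0,0]]
    - [1,[0,0,0],[0,0,0]]

```text
time_s: 13.1
tcp_pos: [0.5177, 0.1998, 0.0892]
tcp_rot: [-0.022, 1.0, 0.0, 0.001]
ft_force: [0.9, -0.5, 4.9]
grip_width: -0.0001
gripper_force: 2.5
```

Call:
carry_out:
  moves:
    - [1,[0,0,-2],[0,0,0]]
    - [1,[0,0,0],[0,0,0]]
    - [1,[0,0,0],[0,0,0]]

```text
time_s: 13.4
tcp_pos: [0.5164, 0.1994, 0.0896]
tcp_rot: [-0.022, 1.0, -0.0, -0.001]
ft_force: [-0.3, -0.5, 0.5]
grip_width: -0.0
gripper_force: 0.0
```

Call:
carry_out:
  moves:
    - [1,[0,0,-3],[0,0,0]]
    - [1,[0,0,0],[0,0,0]]
    - [1,[0,0,0],[0,0,0]]

```text
time_s: 13.7
tcp_pos: [0.5171, 0.1996, 0.0936]
tcp_rot: [-0.022, 1.0, 0.0, 0.0]
ft_force: [-0.3, -0.1, -0.8]
grip_width: -0.0001
gripper_force: 0.0
```

Call:
carry_out:
  moves:
    - [0.35,[0,0,-4],[0,0,0]]
    - [0.35,[0,0,0],[0,0,0]]
    - [0.35,[0,0,0],[0,0,0]]
    - [0.35,[0,0,0],[0,0,0]]
    - [0.35,[0,0,0],[0,0,0]]
    - [0.35,[0,0,6],[0,0,0]]
    - [0.35,[0,0,6],[0,0,0]]
    - [0.35,[0,0,6],[0,0,0]]
    - [0.35,[0,0,0],[0,0,0]]
    - [0.35,[0,0,0],[0,0,0]]

```text
time_s: 14.7
tcp_pos: [0.5168, 0.1994, 0.079]
tcp_rot: [-0.022, 1.0, -0.0, -0.0]
ft_force: [-0.2, 0.3, -0.3]
grip_width: 0.0554
gripper_force: 0.0
```

Call:
carry_out:
  moves:
    - [0.35,[0,0,5],[0,0,0]]
    - [0.35,[0,0,5],[0,0,0]]
    - [0.35,[0,0,2],[0,0,0]]
    - [0.35,[0,0,0],[0,0,0]]
    - [0.35,[0,0,0],[0,0,0]]

```text
time_s: 15.2
tcp_pos: [0.5171, 0.1996, 0.0675]
tcp_rot: [-0.022, 1.0, 0.0, -0.0]
ft_force: [-0.1, -0.3, -0.3]
grip_width: 0.0559
gripper_force: 0.0
```

```bash
python3 - <<'E'
from st import *
st();u=pix('side',[.517,.1985,.105]);x,y=int(u[0]),int(u[1])
b=viewer.read_camera('side')[y-55:y+35,x-60:x+60,::-1];w=viewer.read_camera('wrist')[170:350,140:380,::-1]
cv2.imwrite('pics/k.png',np.hstack([cv2.resize(q.copy(),(400,300),interpolation=2) for q in(b,w)]))
E
```

```text
15.2 [0.5171 0.1996 0.0675] w 0.0559 gf 0.0 f [-0.1 -0.3 -0.3]
[[-0.999, -0.043, -0.0], [-0.043, 0.999, 0.0], [0.0, 0.0, -1.0]]
```

View pics/k.png

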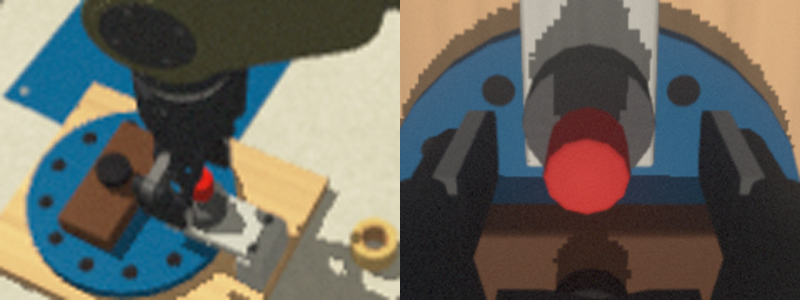

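The right half shows the knob (587,175) centred between the open pads (tips about y=115, near collar height). Raise 4 mm and close.

Call:
carry_out:
  force: 90
  moves:
    - [0.35,[0,-0.5,-4],[0,0,0]]
    - [0.35,[0,0,0],[0,0,0]]
    - [1,[0,0,0],[0,0,0]]
    - [1,[0,0,0],[0,0,0]]
    - [1,[0,0,0],[0,0,0]]
    - [1,[0,0,0],[0,0,0]]
    - [1,[0,0,0],[0,0,0]]
    - [1,[0,0,0],[0,0,0]]

```text
time_s: 16.1
tcp_pos: [0.5173, 0.1967, 0.0723]
tcp_rot: [-0.022, 1.0, -0.002, -0.0]
ft_force: [-1.5, -8.6, 4.9]
grip_width: 0.0187
gripper_force: 88.0
```

Knob gripped. Relieve the side load and pull up in steps.

Call:
carry_out:
  moves:
    - [1,[0,-2.5,0],[0,0,0]]
    - [1,[0,0,-3],[0,0,0]]
    - [1,[0,0,-3],[0,0,0]]
    - [1,[0,0,-3],[0,0,0]]
    - [1,[0,0,-3],[0,0,0]]
    - [1,[0,0,0],[0,0,0]]
    - [1,[0,0,0],[0,0,0]]

```text
time_s: 16.8
tcp_pos: [0.5172, 0.1966, 0.0812]
tcp_rot: [-0.022, 1.0, 0.0, 0.0]
ft_force: [7.2, 2.1, -12.3]
grip_width: 0.0187
gripper_force: 88.4
```

Call:
carry_out:
  moves:
    - [1,[0,0,-3],[0,0,0]]
    - [1,[0,0,-3],[0,0,0]]
    - [1,[0,0,0],[0,0,0]]
    - [1,[0,0,0],[0,0,0]]

```text
time_s: 17.2
tcp_pos: [0.5172, 0.1966, 0.0867]
tcp_rot: [-0.022, 1.0, 0.0, 0.0]
ft_force: [8.6, 2.1, -14.4]
grip_width: 0.0186
gripper_force: 88.4
```

Call:
carry_out:
  moves:
    - [1,[0,0,-2],[0,0,0]]
    - [1,[0,0,-2],[0,0,0]]
    - [1,[0,0,0],[0,0,0]]
    - [1,[0,0,0],[0,0,0]]

```text
time_s: 17.6
tcp_pos: [0.5172, 0.1966, 0.0903]
tcp_rot: [-0.022, 1.0, 0.0, 0.0]
ft_force: [8.6, 2.8, -14.4]
grip_width: 0.0182
gripper_force: 89.6
```

Call:
carry_out:
  moves:
    - [1,[0,0,-2],[0,0,0]]
    - [1,[0,0,0],[0,0,0]]
    - [1,[0,0,0],[0,0,0]]

```text
time_s: 17.9
tcp_pos: [0.5171, 0.1966, 0.0905]
tcp_rot: [-0.022, 1.0, 0.0, 0.0]
ft_force: [13.8, 3.5, -23.7]
grip_width: 0.0187
gripper_force: 89.2
```

Call:
carry_out:
  moves:
    - [1,[0,0,-2],[0,0,0]]
    - [1,[0,0,0],[0,0,0]]
    - [1,[0,0,0],[0,0,0]]

```text
time_s: 18.2
tcp_pos: [0.517, 0.1966, 0.0906]
tcp_rot: [-0.022, 1.0, 0.0, 0.0]
ft_force: [18.7, 7.0, -33.1]
grip_width: 0.0188
gripper_force: 89.2
```

The stop is reached: height is stuck at 0.0905 while the force rises. Ease slightly, hold and verify.

Call:
carry_out:
  moves:
    - [1,[0,0,1.5],[0,0,0]]
    - [1,[0,0,0],[0,0,0]]
    - [1,[0,0,0],[0,0,0]]
    - [1,[0,0,0],[0,0,0]]
    - [1,[0,0,0],[0,0,0]]
    - [1,[0,0,0],[0,0,0]]
    - [1,[0,0,0],[0,0,0]]
    - [1,[0,0,0],[0,0,0]]
    - [1,[0,0,0],[0,0,0]]
    - [1,[0,0,0],[0,0,0]]

```text
time_s: 19.2
tcp_pos: [0.5171, 0.1966, 0.0905]
tcp_rot: [-0.022, 1.0, 0.0, 0.0]
ft_force: [15.1, 4.9, -27.2]
grip_width: 0.0184
gripper_force: 90.1
```

```bash
python3 - <<'E'
from st import *
p,m=st()
if p[2]>.0898 and robot.get_state()['grip_width']>.016: print(order.job_done())
E
```

```text
19.2 [0.5171 0.1966 0.0905] w 0.0184 gf 90.1 f [ 15.1   4.9 -27.2]
[[-0.999, -0.043, 0.001], [-0.043, 0.999, 0.0], [-0.001, 0.0, -1.0]]
the job is handed in; nothing more can be done
None
```

The tan roll lies flat and released in the wooden tray, the red knob is gripped and held up against its stop, and the job was handed in at 19.2 s; my first try at the knob closed on top of it (about 6 N), so I regripped lower.

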